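# Clear the table-top disc game

### The job

The demo game is being cleared up: sweep the three flat wooden discs along the deck and over its open edge into the trough at the end of the board. Only push the discs with the fingers, do not pick them up, and leave both standing skittles, the dice cup and the card box where they are.

Things in the scene. Friction and masses are not known exactly. Their poses are not given: they have to be found in the camera images.
- game: Wooden table-top disc game, fixed. Origin: its middle, on the table top; z up; yaw up to 0.25 rad either way. Own frame: flat deck x -135 to 135, y -160 to 180 mm, 45 mm above the table. Side rails to x = +-147 and end rail y 180 to 192 mm, tops 12 mm above the deck. Discs and one skittle stand in four lanes 62 mm apart in x; each disc's straight way along -y to the trough is free.
- deck_edge (a point): Middle of the deck's open edge (no rail), at board y = -160 mm, 45 mm above the table, axes as the board's: discs pushed past it along the board's -y drop into the trough.
- trough (a point): Centre of the trough's floor, 5 mm above the table (40 mm below the deck), axes as the board's. The trough spans the board's x -135 to 135 mm and y -160 (deck edge) to -235 mm, where a 10 mm wall, 57 mm tall, closes it.
- disc1: Flat round playing disc of plain wood, 36 mm across and 12 mm thick, 11 to 20 g, one of three alike. At the start it lies flat on the deck (its underside 45 mm above the table) and slides when pushed. Origin: centre of its underside; z is its axis.
- disc2: Flat round playing disc of plain wood, 36 mm across and 12 mm thick, 11 to 20 g, one of three alike. At the start it lies flat on the deck (its underside 45 mm above the table) and slides when pushed. Origin: centre of its underside; z is its axis.
- disc3: Flat round playing disc of plain wood, 36 mm across and 12 mm thick, 11 to 20 g, one of three alike. At the start it lies flat on the deck (its underside 45 mm above the table) and slides when pushed. Origin: centre of its underside; z is its axis.
- skittle1: Small turned wooden skittle standing upright on its foot, 48 mm tall, 27 mm across at the foot, about 30 g, loose. It stands among the discs, in a lane of its own. Origin: centre of its underside; z points up along it. To be left alone.
- skittle2: Small turned wooden skittle standing upright on its foot, 48 mm tall, 27 mm across at the foot, about 30 g, loose. It stands near the deck's +y end, behind the discs as seen from the trough. Origin: centre of its underside; z points up along it. To be left alone.
- dice_cup: Open black dice cup, 76 mm across the rim, 85 mm tall, standing on the table off one end of the board. Origin: centre of its underside. To be left alone.
- card_box: Card box lying on the table off the other end of the board, 65 x 92 x 36 mm (x, y, z). Origin: centre of its underside. To be left alone.

How it is judged:
At the end, for the whole second after the job is handed in: All three discs lie at rest inside the trough, below the level of the deck (origin under 43 mm above the table, between the trough's walls); both skittles still stand (tilt under 0.2 rad) and they, the dice cup and the card box are within 15 mm of where they were (y of disc1 in the frame of game between -0.236 and -0.16 m and x of disc1 in the frame of game between -0.136 and 0.136 m and height (world z) of each of disc1, disc2, disc3 below 0.043 m and linear speed of each of disc1, disc2, disc3 below 0.02 m/s and y of disc2 in the frame of game between -0.236 and -0.16 m and x of disc2 in the frame of game between -0.136 and 0.136 m and y of disc3 in the frame of game between -0.236 and -0.16 m and x of disc3 in the frame of game between -0.136 and 0.136 m and distance of each of skittle1, skittle2, dice_cup, card_box from where it was at the start of the episode below 0.015 m and angle between each of skittle1, skittle2's own z axis and vertical below 0.2 rad); the robot touches nothing.
It fails at once if a disc was lifted (underside more than 12 mm above the deck) instead of swept (height (world z) of any of disc1, disc2, disc3 above 0.057 m).
It fails at once if a skittle was knocked over or shifted more than 15 mm (distance of any of skittle1, skittle2 from where it was at the start of the episode above 0.015 m or angle between any of skittle1, skittle2's own z axis and vertical above 0.35 rad).
It fails at once if the dice cup or the card box was shifted more than 15 mm (distance of any of dice_cup, card_box from where it was at the start of the episode above 0.015 m).
It also fails if it takes over 61 s, if anything falls off the work surface, if the arm or the gripper's body presses on something with over 40 N, if the wrist force passes 120 N, or if a joint passes its speed limit or range.

### The arm

A 6-joint arm with a two-finger parallel gripper is mounted at the origin on the work surface. World frame = base frame: x ahead of the robot, y to its left, z up, the work surface at z = 0. Lengths are in m, angles in rad, forces in N, time in s.
With the tool pointing down it reaches from about 0.375 to 0.925 m from the base axis. Payload 5.7 kg.
Tool frame: the origin (TCP) lies midway between the tips of the shut fingers; the grasp point (between the pads) lies 19 mm behind it; z points along the fingers, y is the line along which they close (so a half turn about z gives the same grasp; the last joint's range is limited). The gripper opens to 88 mm and grips with 3 to 60 N. Pads are 20 mm wide; open, the fingers measure 115 mm over their backs; the gripper's body (75 mm by 178 mm) begins 61 mm behind the grasp point.
Start: joints at [-1.41, 0.359, 1.51, -0, 1.272, -0.115], TCP at [0.163, -0.577, 0.223] pointing down, gripper open.
Joint ranges: [-2.97, 2.97], [-1.01, 2.36], [0.21, 2.38], [-0.96, 4.11], [0.2, 2.71], [-2.98, 2.98]. Speed limits (rad/s): [2.39, 2.39, 3.14, 3.14, 3.14, 3.14].

### API

Orientations are given as a unit quaternion [x, y, z, w].
In Python, from bench import move_ptp, servo_line, goto_joints, move_gripper, sleep, inverse_kinematics, capture, PlanningError, close_job, spot_in, silhouettes, current_clock, current_joint_pos, current_qvel, current_joint_torque, current_position, current_orientation, current_force, current_torque, current_finger_gap, current_grip_force gives the robot as it stands. Calls block until the motion is done:
- move_ptp(position, orientation): joint-space move of the TCP to a pose.
- servo_line(position, orientation=None, rate=0.15, contact_N=None): straight line of the TCP; orientation=None keeps the orientation; rate is the mean speed in m/s. With contact_N (N) it stops when the force on the tool has changed by that much, and returns True; else False.
- goto_joints(angles): joint-space move.
- move_gripper(opening): finger opening in m; the grip force is fixed at half the most; returns when the fingers have stopped.
- sleep(seconds).
- inverse_kinematics(position, orientation): joint angles nearest the present ones, or None.
- capture(name): name is "scene" or "top" or "wrist"; returns a dict with "image" (384x512x3 uint8, blue, green, red), "range_z" (384x512 float32, m along the optical axis (not along the pixel's ray), 0 where there is no reading), "intrinsics" (3x3 intrinsics, pixels), "k1" (the pictures are not rectified: a ray, as slopes to the right and down, at radius r is drawn at 1 + k1 r^2 times it, then the intrinsics apply), "R" (3x3) and "t" (3): a world point X has camera coordinates R X + t. Camera axes: x right, y down, z forward; pixel columns grow to the right and rows downward; lengths in m; the calibration is good to about 2 mm. A picture is of the moment at which its call begins.
A pose or a line that the arm cannot do raises PlanningError and nothing moves.
- close_job(): hands the job in; it is judged then, once.
Trained networks look in the newest picture that a camera, given by its name, has taken for a name from the list of things; names that differ only in an ending like _2 or _b are one class to them, and where a whole thing is asked for, a point or a joint stands for the part that bears it (a point fixed in the world has none). Each returns a list of dicts, best first, with "conf" (0 to 1); they miss things now and then, are a little off and sometimes report something else, mostly with a low value. They report only what shows in the picture. A call takes as long as a camera call.
- spot_in(camera, query): "xy" ([column, row] in pixels, amid what is visible of it).
- silhouettes(camera, query): "region" (384x512 bool, what is visible of it) and "xy" ([column, row] in pixels, amid what is visible of it).
Readings, each from a call of its own:
- current_clock(): time.
- current_joint_pos(): joint angles.
- current_qvel(): joint speeds.
- current_joint_torque(): joint torques, N m.
- current_position(): TCP position.
- current_orientation(): TCP orientation.
- current_force(): force on the tool from outside, world axes, zero at the start.
- current_torque(): the same for the moment, N m.
- current_finger_gap(): finger opening in m.
- current_grip_force(): force on a finger pad.
Only numpy, scipy, OpenCV 4.12 (cv2) and the standard library are available. Lean on these libraries where they do the work, as an engineer would, in place of code of your own. Each camera call takes 0.05 s, during which the arm holds its last target. There are 200 camera calls.

## Working session

There is one attempt and no reset: what is moved stays moved. The work goes in short steps, each a Python script; the robot and the scene stay as the last script left them, time stands still between calls to the robot, and variables do not carry over. Pictures are saved under pics/ and viewed, at most 10 in all, crops included, and the job is handed in when it is done.

```bash
mkdir -p pics; cat > h.py <<'E'
import numpy as np, cv2
from bench import *
def cloud(c):
    K=np.array(c["intrinsics"]);z=c["range_z"];h,w=z.shape
    u,v=np.meshgrid(np.arange(w),np.arange(h))
    p=np.stack([u,v],-1).reshape(-1,1,2).astype(np.float64)
    n=cv2.undistortPoints(p,K,np.array([c["k1"],0,0,0.])).reshape(h,w,2)
    P=np.dstack([n*z[...,None],z])
    X=(P-np.array(c["t"]))@np.array(c["R"])
    X[z<=0]=np.nan
    return X
E
python3 - <<'E'
from h import *
for n in ["top","scene"]:
    c=capture(n);cv2.imwrite(f"pics/{n}0.png",c["image"]);X=cloud(c);np.save(f"{n}.npy",X)
    for q in ["game","disc1","skittle1","dice_cup","card_box"]:
        for d in silhouettes(n,q):
            m=d["region"];P=X[m];P=P[~np.isnan(P[:,0])]
            print(n,q,round(d["conf"],2),np.round(d["xy"]),m.sum(),np.round(np.median(P,0),3) if len(P) else None,np.round(np.percentile(P[:,2],95),3) if len(P) else None)
            if q=="game" and n=="top": np.save("gm.npy",m)
print(current_clock(),current_orientation())
E
```

```text
top game 0.65 [254. 195.] 17114 [ 0.569 -0.044  0.045] 0.057
top game 0.35 [104. 222.] 737 [0.506 0.378 0.049] 0.086
top disc1 0.7 [257. 187.] 143 [ 0.601 -0.053  0.057] 0.06
top disc1 0.43 [250. 235.] 114 [ 0.465 -0.023  0.057] 0.061
top skittle1 0.58 [233. 164.] 104 [0.651 0.012 0.066] 0.093
top card_box 0.96 [390. 230.] 894 [ 0.459 -0.405  0.036] 0.039
top card_box 0.46 [258. 194.] 17070 [ 0.569 -0.044  0.045] 0.057
scene game 0.6 [242. 204.] 12887 [ 0.614 -0.026  0.043] 0.056
scene disc1 0.53 [232. 196.] 119 [ 0.609 -0.051  0.055] 0.057
scene skittle1 0.62 [244. 214.] 136 [0.666 0.016 0.065] 0.09
scene dice_cup 0.93 [398. 232.] 1139 [0.528 0.365 0.058] 0.084
scene card_box 0.57 [160. 154.] 632 [ 0.476 -0.4    0.032] 0.037
0.6 [ 9.90507010e-01  1.37462223e-01  4.88044812e-06 -3.53546286e-05]
```

View pics/top0.png

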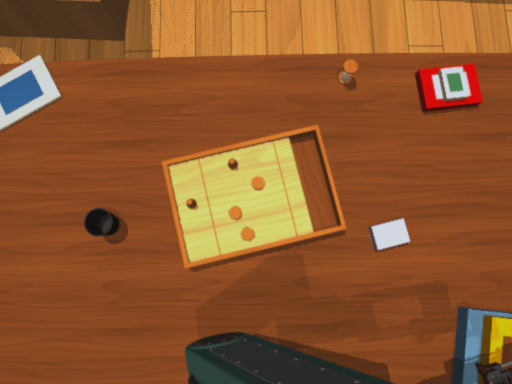

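View pics/scene0.png

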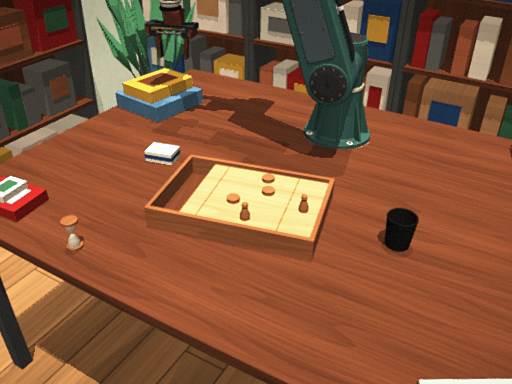

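The top view shows discs at (258,183), (236,213) and (248,234), skittles at (233,164) and (192,204), and the trough at the right end, towards world -y. The scene view agrees. Next I fit the board frame and locate the pieces in it.

```bash
cat >> h.py <<'E'
def ray(c,uv,z):
    K=np.array(c["intrinsics"]);R=np.array(c["R"]);t=np.array(c["t"])
    n=cv2.undistortPoints(np.array(uv,float).reshape(-1,1,2),K,np.array([c["k1"],0,0,0.])).reshape(-1,2)
    d=np.c_[n,np.ones(len(n))]@R; o=-R.T@t
    return o+d*((z-o[2])/d[:,2])[:,None]
E
cat > board.py <<'E'
from h import *
from scipy import ndimage as nd
def locate(c):
    "board pose from the outline at rail-top height; blobs on the deck in board frame (mm)"
    X=cloud(c);hsv=cv2.cvtColor(c["image"],cv2.COLOR_BGR2HSV)
    m=(np.abs(X[...,2]-.05)<.012)&(np.hypot(X[...,0]-.57,X[...,1]+.044)<.3)
    l,n=nd.label(m);m=l==1+np.argmax(nd.sum(m,l,range(1,n+1)))
    cnt=max(cv2.findContours(m.astype(np.uint8),cv2.RETR_EXTERNAL,cv2.CHAIN_APPROX_NONE)[0],key=len)
    W=ray(c,cnt.reshape(-1,2),.057)[:,:2]
    (cx,cy),s,a=cv2.minAreaRect((W*1000).astype(np.float32))
    box=cv2.boxPoints(((cx,cy),s,a))/1000
    e=box[1]-box[0],box[2]-box[1]
    v=max(e,key=np.linalg.norm);v=v/np.linalg.norm(v);v=v*np.sign(v[1])  # board +y
    yaw=np.arctan2(-v[0],v[1]);A=np.array([[v[1],v[0]],[-v[0],v[1]]]).T.reshape(2,2)
    A=np.column_stack([[v[1],-v[0]],v])   # columns: board x, board y in world
    o=np.array([cx,cy])/1000+A@[0,.0265]
    return o,A,yaw,s,hsv,X
E
python3 - <<'E'
from board import *
c=capture("top");o,A,yaw,s,hsv,X=locate(c)
print("origin",o,"yaw",yaw,"size",s)
b=(X[...,:2]-o)@A*1000
deck=(np.abs(b[...,0])<130)&(b[...,1]>-150)&(b[...,1]<172)
z=X[...,2]
print("deck z",np.nanmedian(z[deck]))
img=c["image"].astype(int)
for p in [(258,183),(236,213),(248,234),(225,225)]: print(hsv[p[1],p[0]])
# dark/orange vs pale deck: low blue/green ratio
m=deck&(img[...,1]<0.72*img[...,2])
l,n=nd.label(m)
for i in range(1,n+1):
    k=l==i
    if k.sum()<25: continue
    cy,cx=nd.center_of_mass(k);w=ray(c,[(cx,cy)],.057)[0]
    print("blob",k.sum(),round(cx),round(cy),"world",w[:2].round(4),"board",((w[:2]-o)@A*1000).round(1),"zmax",np.nanpercentile(z[k],90).round(3))
# profile across trough edge: z along board x=0
for y in range(-255,-140,8):
    k=(np.abs(b[...,0])<100)&(np.abs(b[...,1]-y)<4);print(y,np.nanmedian(z[k]).round(3),end="; ")
E
```

```text
origin [ 0.56409477 -0.0149688 ] yaw 0.21611032 size (294.597900390625, 435.4344177246094)
deck z 0.044940024321206994
[ 14 196 217]
[ 14 198 216]
[ 14 195 217]
[ 23 142 214]
blob 73 232 164 world [0.6545 0.012 ] board [94.1  7. ] zmax 0.092
blob 132 258 183 world [ 0.6014 -0.0548] board [ 27.9 -46.9] zmax 0.059
blob 69 191 204 world [0.5493 0.123 ] board [ 15.1 138. ] zmax 0.092
blob 133 235 213 world [0.5221 0.007 ] board [-36.3  30.5] zmax 0.059
blob 141 247 234 world [ 0.4659 -0.0243] board [-97.9  12. ] zmax 0.059
-255 0.001; -247 0.056; -239 0.056; -231 0.018; -223 0.005; -215 0.005; -207 0.004; -199 0.005; -191 0.005; -183 0.004; -175 0.005; -167 0.005; -159 0.045; -151 0.045; -143 0.045;
```

```bash
cat > go.py <<'E'
from h import *
from scipy.spatial.transform import Rotation as Ro
o=np.array([.56409,-.01497]);yaw=.2161
A=np.array([[np.cos(yaw),-np.sin(yaw)],[np.sin(yaw),np.cos(yaw)]])
def W(x,y,z): return [*(o+A@[x/1000,y/1000]),z]
def quat(s):
    y=np.array([*(s*A[:,0]),0]);z=np.array([0,0,-1.])
    return Ro.from_matrix(np.column_stack([np.cross(y,z),y,z])).as_quat()
D=[(27.9,-46.9),(-36.3,30.5),(-97.9,12.)]
def sweep(x,y,q,zp=.0495):
    ys=y+18+10+14
    move_ptp(W(x,ys,.15),q)
    print("down hit",servo_line(W(x,ys,zp),rate=.12,contact_N=8))
    servo_line(W(x,-166,zp),rate=.1)
    print("force",np.round(current_force(),1),"pos",np.round(current_position(),4))
    servo_line(W(x,-160,.15),rate=.2)
E
python3 - <<'E'
from go import *
for s in (1,-1):
    for d in D:
        for y in (d[1]+42,-166):
            j=inverse_kinematics(W(d[0],y,.0495),quat(s));print(s,None if j is None else np.round(j,2))
E
```

```text
1 [-0.14  0.55  1.69 -0.    0.9  -0.36]
1 [-0.37  0.61  1.56 -0.    0.97 -0.59]
1 [-0.04  0.47  1.87 -0.    0.81 -0.26]
1 [-0.43  0.55  1.69 -0.    0.9  -0.65]
1 [-0.11  0.41  1.99 -0.    0.74 -0.33]
1 [-0.5   0.49  1.81 -0.    0.84 -0.72]
-1 [-0.14  0.55  1.69 -0.    0.9   2.79]
-1 [-0.37  0.61  1.56 -0.    0.97  2.55]
-1 [-0.04  0.47  1.87 -0.    0.81  2.88]
-1 [-0.43  0.55  1.69 -0.    0.9   2.49]
-1 [-0.11  0.41  1.99 -0.    0.74  2.81]
-1 [-0.5   0.49  1.81 -0.    0.84  2.42]
```

```bash
python3 - <<'E'
from go import *
q=quat(1)
move_gripper(.022)
sweep(*D[0],q)
move_ptp(W(-36,72,.18),q)
c=capture("top");cv2.imwrite("pics/a.png",cv2.resize(c["image"][110:280,150:360],None,fx=3,fy=3))
c=capture("scene");cv2.imwrite("pics/b.png",cv2.resize(c["image"][140:280,130:350],None,fx=3,fy=3))
print(current_clock(),current_finger_gap())
E
```

```text
down hit False
force [0.  0.7 0.4] pos [ 0.6268 -0.1705  0.0495]
8.7333 0.021728874450733637
```

View pics/a.png

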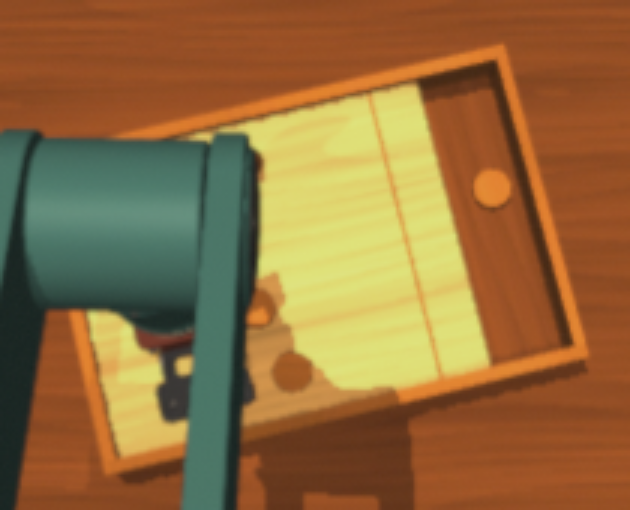

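View pics/b.png

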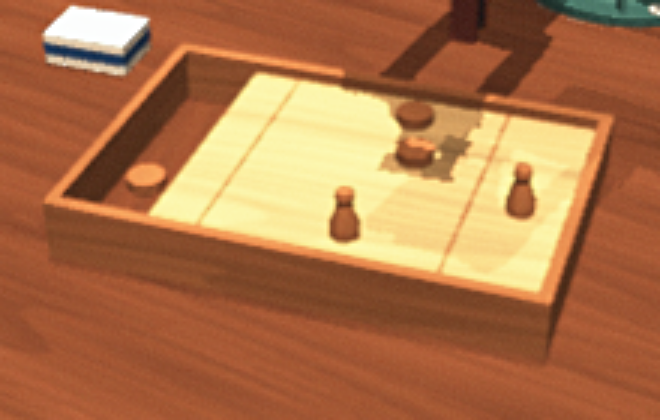

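The first disc lies flat in the trough (crop pixel 492,188 in the top view). Both skittles are standing, and the other two discs have not moved. I'll sweep the remaining two the same way.

```bash
python3 - <<'E'
from go import *
q=quat(1)
sweep(*D[1],q); sweep(*D[2],q)
move_ptp([.163,-.577,.223],[.990507,.137462,0,0])
sleep(.5)
from board import locate,nd
c=capture("top");o2,A2,yaw2,s,hsv,X=locate(c);print(o2,yaw2)
cv2.imwrite("pics/c.png",cv2.resize(c["image"][100:290,70:440],None,fx=2,fy=2))
w=ray(c,np.stack(np.meshgrid(np.arange(512),np.arange(384)),-1).reshape(-1,2),.017)
b=((w[:,:2]-o)@A*1000).reshape(384,512,2)
img=c["image"].astype(int)
m=(np.abs(b[...,0])<130)&(b[...,1]>-232)&(b[...,1]<175)&(hsv[...,2]>180)&(img[...,1]<.72*img[...,2])
l,n=nd.label(m)
for i in range(1,n+1):
    k=l==i
    if k.sum()>25: print(k.sum(),b[k].mean(0).round(1),np.nanmedian(X[...,2][k]).round(4),np.nanpercentile(X[...,2][k],95).round(4))
for d in silhouettes("top","card_box")[:1]+silhouettes("top","dice_cup")[:1]: print(np.round(d["xy"]),np.nanmedian(X[d["region"]],0).round(3))
print(current_clock())
E
```

```text
down hit False
force [ 0.4 -0.9  0.2] pos [ 0.5641 -0.1845  0.0495]
down hit False
force [ 0.3 -0.5 -0.3] pos [ 0.5039 -0.1977  0.0495]
[ 0.56409477 -0.0149688 ] 0.21611032
114 [  27.  -207.3] 0.0167 0.0202
116 [ -36.6 -204.7] 0.0166 0.0202
120 [ -98.4 -205.4] 0.017 0.0194
[390. 230.] [ 0.458 -0.406  0.036]
[101. 222.] [0.505 0.378 0.046]
20.5583
```

View pics/c.png

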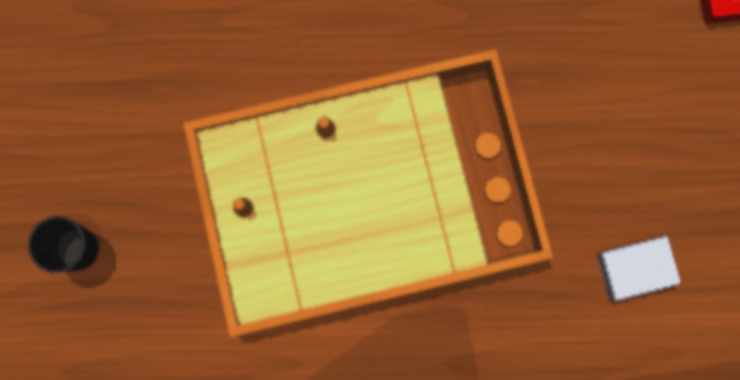

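All three discs lie flat in the trough (crop pixels 488,145; 498,189; 510,233). The skittles, cup and box are where they were.

```bash
python3 -c "
from bench import *
print(close_job())"
```

```text
the job is handed in; nothing more can be done
None
```

I swept all three discs into the trough, where they lie flat, left the skittles, dice cup and card box where they were, and handed the job in at about 21 s of the 61 s allowed.

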